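Shelve a register and hold the code reader on its label

TASK

Check the returned volume in: stand the register that is out on the table fully down in the empty volume holder, upright and with its labelled spine facing the holder's open front, lowering it without dropping it, and let go of it. Then draw the hand-held code reader out of its cup and finish while holding it raised in front of the spine, tipped about 45 degrees, its window some 7 cm from the centre of that register's bar-code label and pointing straight at it, touching nothing but the gripper. Leave everything else where it is.

Things in the scene. Friction and masses are not known exactly. Their poses are not given: they have to be found in the camera images.
- book: The register: a black bound volume standing upright and alone on the table; 110 mm deep (its x), 36 mm thick (its y), 150 mm tall, rigid, about 0.45 kg. Origin at the centre of its underside, z up. Spine on its -x side; at the start the spine looks roughly towards the robot.
- label (a point): Centre of the white bar-code label (26 mm wide, 36 mm tall) on the register's spine, 55 mm from the register's middle along its -x, 105 mm above its underside; axes as the register's.
- stall: The empty volume holder, fixed: white steel trough 124 (x) by 50 (y) mm outside, 116 by 42 mm inside, 3 mm play round the register. Side walls and back wall (+x) reach 78 mm above the table; the open front (-x, roughly towards the robot) has a lip 20 mm high. Origin under its centre, z up. Two filled holders like it stand beside it, about 125 mm apart, in varying order.
- stall_floor (a point): Centre of the empty holder's inner floor, 8 mm above the table; axes as the holder's.
- holder: The reader's cup, fixed: black, round base 90 mm across, cup 56 mm outside and 46 mm inside diameter, inner floor 12 mm and rim 54 mm above the table. Origin at the centre of its underside.
- reader: The hand-held code reader: a grey rigid stick 130 mm long, 0.2 kg, standing head down in the cup (3 mm play round it). Round head 40 mm across from 0 to 48 mm along its z, then a straight square handle 28 by 28 mm (sides along its x and y) from 46 to 130 mm. Origin at the centre of the window in the lower end face of its head; z points up along the handle, so it reads along its -z.
- book_b: Bystander: black volume 110 x 38 x 140 mm standing in another holder. Origin under its centre.
- book_c: Bystander: brown volume 108 x 34 x 146 mm standing in the third holder. Origin under its centre.
- weight: Bystander: round brass paperweight with a knob, 56 mm across, 40 mm tall. Origin under its centre.
- stamp: Bystander: wooden hand stamp, foot 50 x 26 mm, 62 mm tall. Origin under its centre.
- penpot: Bystander: steel pot 72 mm across, 90 mm tall, with pencils up to 165 mm. Origin under its centre.
- docbox: Bystander: cardboard document box 154 x 124 mm, 78 mm tall. Origin under its centre.
- paste: Bystander: jar 52 mm across, 65 mm tall. Origin under its centre.
- brush: Bystander: dust brush 170 mm long lying on the table.
There are look-alikes about, which are no part of the job. Leave any yellow look-alike of the stall alone. Of the things that look like the holder, the larger one is meant.

How it is judged (in metres and radians):
On the way, in this order (a step that is already met when the one before it is completed fails the run):
1. the register stands fully down and upright in the empty holder, spine to the open front, let go (x of book in the frame of stall_floor between -0.01 and 0.01 m and y of book in the frame of stall_floor between -0.01 and 0.01 m and z of book in the frame of stall_floor between -0.004 and 0.005 m and angle between book's own z axis and vertical below 0.12 rad and x of label in the frame of stall_floor below -0.035 m and contact force between the fingers and book below 0.1 N), for 0.2 s.
2. the reader is drawn clear up out of its cup (z of reader in the frame of holder above 0.06 m and contact force between reader and holder below 0.1 N and contact force between the fingers and reader above 1 N), for 0.1 s.
At the end, for the whole second after the job is handed in: Register released at rest in the holder: on its floor (5 mm), centred (10 mm), upright (0.12 rad), spine to the open front. Reader held still, clear of all else, over 100 mm up, leaning 26 to 64 deg, in front of the spine (50 mm each side), axis within 22 mm of the label, window 35 to 115 mm off it (all of step 1 and linear speed of book below 0.02 m/s and x of label in the frame of reader between -0.022 and 0.022 m and y of label in the frame of reader between -0.022 and 0.022 m and z of label in the frame of reader between -0.115 and -0.035 m and angle between reader's own z axis and vertical between 0.45 and 1.12 rad and x of reader in the frame of book below -0.072 m and y of reader in the frame of book between -0.05 and 0.05 m and height (world z) of reader above 0.1 m and contact force between the fingers and reader above 2 N and linear speed of reader below 0.03 m/s and angular speed of reader below 0.15 rad/s and contact force between reader and holder below 0.1 N and contact force between reader and book below 0.1 N and contact force between reader and stall below 0.1 N and contact force between reader and book_b below 0.1 N and contact force between reader and book_c below 0.1 N); the arm keeps its last pose, push and grip.
It fails at once if the register is dropped into the holder (faster than 0.4 m/s while over or in the trough) (linear speed of book above 0.4 m/s and horizontal distance between book and stall_floor below 0.03 m and z of book in the frame of stall_floor below 0.075 m).
It fails at once if the register is knocked over (angle between book's own z axis and vertical above 1 rad and height (world z) of book below 0.08 m).
It fails at once if a bystander (another volume, or any other loose thing on the table) is moved by more than 30 mm (distance of any of book_b, book_c, weight, stamp, penpot, docbox, paste, brush from where it was at the start of the episode above 0.03 m).
It also fails if it takes over 72 s, if anything falls off the work surface, if the arm or the gripper's body presses on something with over 40 N, if the wrist force passes 120 N, or if a joint passes its speed limit or range.

ROBOT

A 6-joint arm with a two-finger parallel gripper is mounted at the origin on the work surface. World frame = base frame: x ahead of the robot, y to its left, z up, the work surface at z = 0. Lengths are in m, angles in degrees, forces in N, time in s.
With the tool pointing down it reaches from about 0.375 to 0.9 m from the base axis. Payload 3.1 kg.
Tool frame: the origin (TCP) lies on the centre line of the jaws, within the pads' length; the fingertips stand 22 mm ahead of it and the grasp point (between the pads) lies 3 mm ahead of it; z points along the fingers, y is the line along which they close (so a half turn about z gives the same grasp; the last joint's range is limited). The gripper opens to 87 mm and grips with 3 to 60 N. Pads are 19 mm wide; open, the fingers measure 117 mm over their backs; the gripper's body (75 mm by 190 mm) begins 51 mm behind the grasp point.
Start: joints at [64.143, 30.224, 82.088, -0, 67.689, -10.227], TCP at [0.168, 0.602, 0.245] pointing down, gripper open.
Joint ranges: [-176.69, 176.69], [-43.24, 126.21], [12.49, 139.97], [-82, 262], [0, 151.66], [-163.58, 163.58]. Speed limits (degrees/s): [159.86, 159.86, 180, 180, 180, 180].

INTERFACE

Orientations are given as a 3x3 rotation matrix whose columns are the frame's x, y, z axes.
In Python, from rig import * gives the robot as it stands.
- The arm moves only by the shell command python3 -m jog 'ROWS'. ROWS is text: rows parted by semicolons, each of 7 numbers parted by spaces: the shift along the tool's x, y, z in mm, then the turn, a rotation vector about the tool's x, y, z in rad, then the finger opening in mm, from 0 to 87. In form: tx ty tz ax ay az fingers; .... A call has 1 to 12 rows; each row shifts and turns the commanded pose from where the row before left it, along the tool's axes as they then stand; what a row does not reach is not made up. A row lasts 1/8 s, in which the tool goes at most 62.5 mm and 10.7 degrees, less where a joint would pass 70% of its speed; a pose out of reach is approached as far as the arm can. A call with a gripper value outside its range is refused whole. The fingers move at their own pace and stop on an object; the grip force is fixed at half the most. Time passes only in rows, so rows that do not move let the fingers close. It gives the time, the measured TCP pose, the force, the opening and the grip force at its end, in the units of the state.
- read_state(): the state, without advancing time (a new reading comes with each control period).
- capture(name): name is "scene" or "top" or "wrist"; returns a dict with "color" (420x560x3 uint8, red, green, blue), "camera_matrix" (3x3 intrinsics, pixels), "R" (3x3) and "t" (3): a world point X has camera coordinates R X + t. Camera axes: x right, y down, z forward; pixel columns grow to the right and rows downward; lengths in m; the calibration is good to about 2 mm. A picture is of the moment at which its call begins. There is no depth.
- hand_in(): hands the job in; it is judged then, once.
Trained networks look in the newest picture that a camera, given by its name, has taken for a name from the list of things; names that differ only in an ending like _2 or _b are one class to them, and where a whole thing is asked for, a point or a joint stands for the part that bears it (a point fixed in the world has none). Each returns a list of dicts, best first, with "conf" (0 to 1); they miss things now and then, are a little off and sometimes report something else, mostly with a low value. They report only what shows in the picture. A call takes as long as a camera call. They do not tell look-alikes from the thing itself.
- find_in(camera, target): "at" ([x, y, z] in m, in world coordinates, good to about 4 mm: the middle of the surface that is visible of it).
- trace(camera, target): "pixels" (420x560 bool, what is visible of it).
- place_of(camera, target): "at" ([x, y, z] in m, in world coordinates, good to about 4 mm: a listed point, or the origin of a listed thing).
The state is a dict: "time_s": time; "joint_positions": joint angles; "qvel": joint speeds; "tau": joint torques, N m; "position": TCP position; "tcp_rot": TCP orientation; "force": force on the tool from outside, world axes, zero at the start; "moment": the same for the moment, N m; "opening": opening from 0.0 (shut) to 1.0 (fully open); "grasp_force": force on a finger pad.
Only numpy, scipy, OpenCV 4.12 (cv2) and the standard library are available. Lean on these libraries where they do the work, as an engineer would, in place of code of your own. Each camera call takes 0.05 s, during which the arm holds its last target. There are 200 camera calls.

## Working session

There is one attempt and no reset: what is moved stays moved. The work goes in short steps, Python scripts to look and compute and a shell command to move; the robot and the scene stay as the last step left them, time stands still between calls to the robot, and variables do not carry over. Pictures are saved under pics/ and viewed, at most 10 in all, crops included, and the job is handed in when it is done.

```bash
mkdir -p pics; cat > h.py <<'E'
from rig import *
import numpy as np, cv2
def snap(cam,name):
    c=capture(cam); cv2.imwrite(f'pics/{name}.png',c['color'][:,:,::-1]); return c
def proj(c,X):
    p=c['camera_matrix']@(c['R']@np.array(X)+c['t']); return p[:2]/p[2]
def ray(c,uv,z):
    d=c['R'].T@np.linalg.inv(c['camera_matrix'])@np.array([uv[0],uv[1],1.]); o=-c['R'].T@c['t']
    return o+d*(z-o[2])/d[2]
E
python3 - <<'E'
from h import *
for cam in("scene","top"):
    c=snap(cam,cam)
    print(cam,-c['R'].T@c['t'])
    for n in ["book","label","stall","stall_floor","holder","reader","book_b","book_c"]:
        for r in place_of(cam,n)[:4]: print(cam,n,np.round(r['at'],3),round(r['conf'],2),proj(c,r['at']).astype(int))
s=read_state();print(s['time_s'],s['tcp_rot'])
E
cd pics; python3 -c "
import cv2,numpy as np
" 
```

```text
scene [1.08693612 0.81762982 1.23610965]
scene book [0.625 0.154 0.01 ] 0.68 [281 269]
scene book [ 0.482 -0.147 -0.   ] 0.66 [264 192]
scene book [0.645 0.029 0.01 ] 0.6 [252 245]
scene label [ 0.434 -0.158  0.105] 0.61 [273 162]
scene stall [ 0.629  0.271 -0.001] 0.84 [303 300]
scene stall [0.64  0.413 0.002] 0.59 [330 339]
scene stall_floor [0.642 0.413 0.01 ] 0.86 [330 338]
scene stall_floor [0.63  0.276 0.005] 0.58 [303 300]
scene stall_floor [ 0.367  0.389 -0.   ] 0.27 [397 283]
scene holder [ 0.488 -0.376  0.002] 0.87 [229 155]
scene holder [ 0.377 -0.351  0.002] 0.76 [257 147]
scene reader [ 0.49  -0.372  0.014] 0.62 [228 153]
scene book_b [0.625 0.154 0.01 ] 0.68 [281 269]
scene book_b [ 0.482 -0.147 -0.   ] 0.66 [264 192]
scene book_b [0.645 0.029 0.01 ] 0.6 [252 245]
scene book_c [0.625 0.154 0.01 ] 0.68 [281 269]
scene book_c [ 0.482 -0.147 -0.   ] 0.66 [264 192]
scene book_c [0.645 0.029 0.01 ] 0.6 [252 245]
top [ 0.44968493 -0.00902168  1.15769988]
top book [0.625 0.157 0.011] 0.95 [211 185]
top book [0.64  0.025 0.007] 0.9 [262 180]
top book [ 0.483 -0.141  0.001] 0.62
[... 243 characters left out ...]
97 [113 178]
top stall_floor [ 0.496 -0.372  0.015] 0.51 [418 236]
top holder [ 0.376 -0.353 -0.004] 0.81 [409 283]
top holder [ 0.493 -0.377  0.003] 0.56 [418 237]
top holder [ 0.637  0.272 -0.001] 0.21 [167 182]
top reader [ 0.495 -0.373  0.014] 0.94 [418 236]
top book_b [0.625 0.157 0.011] 0.95 [211 185]
top book_b [0.64  0.025 0.007] 0.9 [262 180]
top book_b [ 0.483 -0.141  0.001] 0.62 [326 241]
top book_c [0.625 0.157 0.011] 0.95 [211 185]
top book_c [0.64  0.025 0.007] 0.9 [262 180]
top book_c [ 0.483 -0.141  0.001] 0.62 [326 241]
0.9 [[-9.63016193e-01  2.69443522e-01  1.97974098e-05]
 [ 2.69443523e-01  9.63016190e-01  7.46720923e-05]
 [ 1.05468540e-06  7.72447179e-05 -9.99999997e-01]]
```

View pics/scene.png

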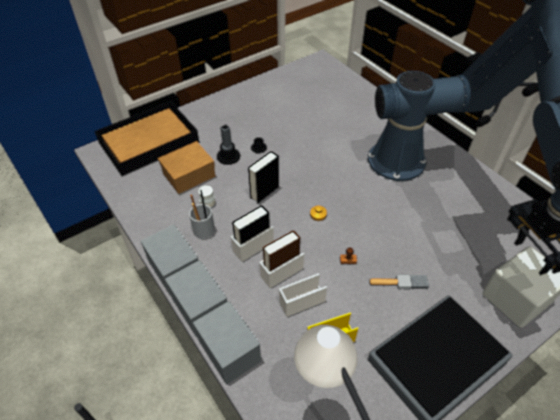

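View pics/top.png

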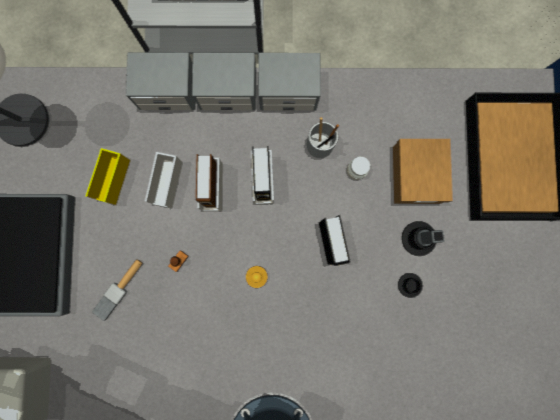

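The scene shows the register standing alone, at (264,180) in scene and (335,240) in top. The candidates are:

| Thing wanted | Candidates (top pixels) | Choice |
|---|---|---|
| Register | black (335,240), black in holder (262,175), brown in holder (207,182) | lone one at (335,240), with the white label on its spine |
| Stall | white (163,180), yellow (107,175) | white (163,180) |
| Cup | large with the reader (420,238), small (410,285) | (420,238) |

Next I'll fit the yaws by silhouette and check the choice in one close crop.

```bash
cat >> h.py <<'E'
from scipy.optimize import minimize
def boxpts(L,W,z0,z1): return np.array([[a*L/2,b*W/2,z] for a in(-1,1) for b in(-1,1) for z in(z0,z1)])
def hullmask(c,P,p):
    x,y,a=p; R=np.array([[np.cos(a),-np.sin(a),0],[np.sin(a),np.cos(a),0],[0,0,1]])
    q=np.array([proj(c,R@v+[x,y,0]) for v in P])
    m=np.zeros((420*4,560*4),np.uint8); cv2.fillConvexPoly(m,cv2.convexHull(((q+.5)*4).astype(np.int32)),1)
    return cv2.resize(m.astype(np.float32),(560,420),interpolation=cv2.INTER_AREA)
def pick(cam,name,at,c,h):
    u=proj(c,at); r=trace(cam,name)
    r=[k for k in r if k['pixels'].any() and np.linalg.norm(np.argwhere(k['pixels']).mean(0)[::-1]-proj(c,[at[0],at[1],h]))<15]
    return r[0]['pixels'].astype(np.float32) if r else None
def fit(ms,P,p0):
    f=lambda p:sum(np.abs(hullmask(c,P,p)-m).sum()/m.sum() for c,m in ms)
    best=None
    for a in np.radians([-25,-15,-7,0,7,15,25]):
        r=minimize(f,[p0[0],p0[1],a],method='Nelder-Mead',options=dict(initial_simplex=np.array([[p0[0],p0[1],a],[p0[0]+.008,p0[1],a],[p0[0],p0[1]+.008,a],[p0[0],p0[1],a+.1]])))
        if best is None or r.fun<best.fun: best=r
    return best
E
python3 - <<'E'
from h import *
cs={k:capture(k) for k in("scene","top")}
for n,P,at,h in [("book",boxpts(.11,.036,0,.15),(.483,-.144),.08),("stall",boxpts(.124,.05,0,.078),(.634,.272),.04)]:
    ms=[]
    for k,c in cs.items():
        m=pick(k,n,at,c,h)
        if m is not None: ms.append((c,m))
    for s in [ms]+[[q] for q in ms]:
        r=fit(s,P,at); print(n,len(s),np.round(r.x[:2],4),np.degrees(r.x[2]).round(1),round(r.fun,3))
c=cs['top']['color']
a=cv2.resize(c[200:300,300:460],(800,500),interpolation=cv2.INTER_CUBIC)
cv2.imwrite('pics/crop.png',a[:,:,::-1])
E
```

```text
Traceback (most recent call last):
  File "h.py", line 18, in pick
    u=proj(c,at); r=trace(cam,name)
  File "h.py", line 6, in proj
    p=c['camera_matrix']@(c['R']@np.array(X)+c['t']); return p[:2]/p[2]
                          ~~~~~~^~~~~~~~~~~~
ValueError: matmul: Input operand 1 has a mismatch in its core dimension 0, with gufunc signature (n?,k),(k,m?)->(n?,m?) (size 2 is different from 3)
```

```bash
sed -i 's/u=proj(c,at); //' h.py
python3 - <<'E'
from h import *
cs={k:capture(k) for k in("scene","top")}
c=cs['top']['color']
a=cv2.resize(c[200:300,300:460],(800,500),interpolation=cv2.INTER_CUBIC)
cv2.imwrite('pics/crop.png',a[:,:,::-1])
for n,P,at,h in [("book",boxpts(.11,.036,0,.15),(.483,-.144),.08),("stall",boxpts(.124,.05,0,.078),(.634,.272),.04)]:
    ms=[]
    for k,c in cs.items():
        m=pick(k,n,at,c,h)
        if m is not None: ms.append((c,m))
    for s in [ms]+[[q] for q in ms]:
        r=fit(s,P,at); print(n,len(s),np.round(r.x[:2],4),np.degrees(r.x[2]).round(1),round(r.fun,3))
E
```

```text
book 2 [ 0.4825 -0.1475] 11.9 0.154
book 1 [ 0.4839 -0.148 ] 14.2 0.061
book 1 [ 0.4813 -0.1479] 11.8 0.079
stall 2 [0.6339 0.2715] -10.6 0.138
stall 1 [0.6354 0.2725] -10.2 0.071
stall 1 [0.6331 0.2709] -11.3 0.044
```

View pics/crop.png

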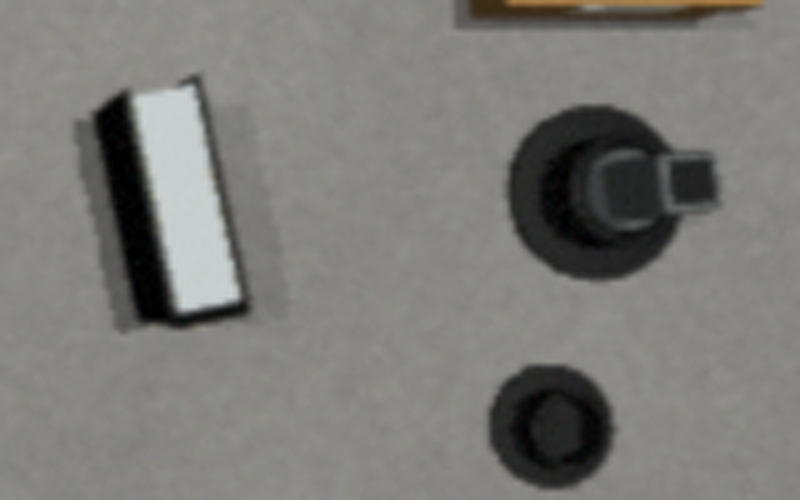

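The crop confirms it: the lone black register has its white page block on top and its spine towards the robot. The large cup at crop (600,190) holds the reader. The small cup at (550,425) is the look-alike. Now the first move.

```bash
cat >> h.py <<'E'
from scipy.spatial.transform import Rotation as Ro
def Rdown(yaw):  # tool z down, tool y at angle yaw+90deg in world (deg)
    a=np.radians(yaw); y=np.array([-np.sin(a),np.cos(a),0]); z=np.array([0,0,-1.]); return np.c_[np.cross(y,z),y,z]
def plan(p,R=None):
    s=read_state(); T=np.array(s['tcp_rot']); d=np.array(p)-s['position']
    if R is not None:
        print('turn first rotvec',Ro.from_matrix(T.T@R).as_rotvec().round(3)); T2=R
        print('then shift mm',(R.T@d*1000).round(1))
    print('shift w/o turn',(T.T@d*1000).round(1),'dist',np.linalg.norm(d).round(3))
E
python3 - <<'E'
from h import *
plan([.45,.35,.30],Rdown(12.3)); plan([.482,-.148,.30],Rdown(12.3))
E
```

```text
turn first rotvec [ 0.     0.    -0.487]
then shift mm [-221.5 -306.1  -55.4]
shift w/o turn [-339.1 -166.7  -55.4] dist 0.382
turn first rotvec [ 0.     0.    -0.487]
then shift mm [-146.7 -799.5  -55.4]
shift w/o turn [-504.1 -637.7  -55.5] dist 0.815
```

```bash
python3 -m jog '-42 -21 -7 0 0 0 87;-42 -21 -7 0 0 0 87;-42 -21 -7 0 0 0 87;-42 -21 -7 0 0 0 87;-42 -21 -7 0 0 0 87;-42 -21 -7 0 0 0 87;-42 -21 -7 0 0 0 87;-42 -21 -7 0 0 0 87;0 0 0 0 0 -0.163 87;0 0 0 0 0 -0.163 87;0 0 0 0 0 -0.163 87'
python3 - <<'E'
from h import *
plan([.482,-.148,.30],Rdown(12.3))
E
```

```text
time_s: 2.68
position: [0.4469, 0.3493, 0.3006]
tcp_rot: [[-0.976, -0.219, 0.0], [-0.219, 0.976, 0.0], [-0.0, 0.0, -1.0]]
force: [1.0, -0.8, -0.2]
opening: 1.0
grasp_force: 0.0
turn first rotvec [0.    0.    0.006]
then shift mm [  71.6 -493.4    0.6]
shift w/o turn [  74.7 -492.9    0.5] dist 0.499
```

```bash
python3 -m jog '7 -49 0 0 0 0 87;7 -49 0 0 0 0 87;7 -49 0 0 0 0 87;7 -49 0 0 0 0 87;8 -49 0 0 0 0 87;8 -49 0 0 0 0 87;8 -49 0 0 0 0 87;8 -50 0 0 0 0 87;8 -50 0 0 0 0 87;7 -50 0 0 0 0 87;0 0 0 0 0 0.006 87'
python3 - <<'E'
from h import *
c=snap('wrist','w1')
for n in("book","label"):
    for r in place_of('wrist',n): print(n,np.round(r['at'],4),r['conf'])
m=trace('wrist','book')
if m:
    mm=m[0]['pixels'].astype(np.float32); print(mm.sum())
    r=fit([(c,mm)],boxpts(.11,.036,0,.15),(.482,-.148)); print(r.x,np.degrees(r.x[2]),r.fun)
plan([.482,-.148,.128],Rdown(12.3))
E
```

```text
time_s: 4.05
position: [0.4799, -0.1517, 0.3007]
tcp_rot: [[-0.979, -0.204, 0.001], [-0.204, 0.979, -0.002], [-0.001, -0.002, -1.0]]
force: [-0.5, 0.3, -0.5]
opening: 1.002
grasp_force: 0.0
book [ 0.4834 -0.1453 -0.    ] 0.94
book [0.6452 0.0249 0.0072] 0.66
label [ 0.4263 -0.1587  0.1071] 0.86
5340.0
[ 0.48065596 -0.14878984  0.2064309 ] 11.827619362485459 0.05715121701359749
turn first rotvec [ 0.001 -0.001 -0.004]
then shift mm [ -2.9  -1.7 172.4]
shift w/o turn [ -3.   -1.9 172.4] dist 0.172
```

View pics/w1.png

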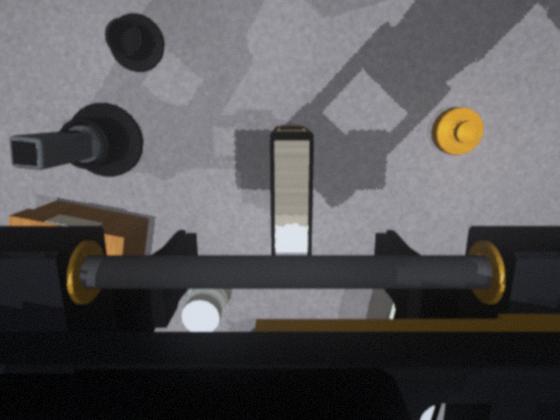

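The wrist view shows the register's top between the fingers (columns 273–312, jaw middle about 290), with its edges parallel to the pads. I'll descend and grip.

```bash
python3 -m jog '-2 -2 30 0 0 -0.004 87;0 0 30 0 0 0 87;0 0 30 0 0 0 87;0 0 30 0 0 0 87;0 0 26 0 0 0 87;0 0 26 0 0 0 87;0 0 0 0 0 0 60;0 0 0 0 0 0 40;0 0 0 0 0 0 20;0 0 0 0 0 0 20;0 0 0 0 0 0 20;0 0 0 0 0 0 20'
```

```text
time_s: 5.75
position: [0.4814, -0.1494, 0.1287]
tcp_rot: [[-0.977, -0.212, -0.0], [-0.212, 0.977, 0.001], [-0.0, 0.001, -1.0]]
force: [1.6, -0.1, 1.3]
opening: 0.411
grasp_force: 29.9
```

```bash
python3 -m jog '0 0 -10 0 0 0 20;0 0 -20 0 0 0 20;0 0 -30 0 0 0 20;0 0 -35 0 0 0 20;0 0 -35 0 0 0 20;0 0 -35 0 0 0 20;0 0 -35 0 0 0 20;0 0 0 0 0 0 20'
python3 - <<'E'
from h import *
s=read_state();z=s['position'][2]-.1287
for k in("scene","top"):
    c=capture(k)
    for n in("label","book"):
        for r in place_of(k,n)[:3]:
            if r['at'][2]>.08: 
                T=np.array(s['tcp_rot']);print(k,n,np.round(r['at'],4),round(r['conf'],2),'tool',(T.T@(np.array(r['at'])-s['position'])).round(4))
    m=[q for q in trace(k,'book')]
    for q in m:
        g=q['pixels'].astype(np.float32)
        r=minimize(lambda p:np.abs(hullmask(c,boxpts(.11,.036,z,.15+z),[p[0],p[1],np.radians(12.2)])-g).sum()/g.sum(),[.481,-.149],method='Nelder-Mead',options=dict(initial_simplex=[[.481,-.149],[.488,-.149],[.481,-.142]]))
        if r.fun<1: print(k,r.x.round(4),r.fun.round(3),(T.T@(np.append(r.x,z)-s['position'])).round(4))
plan([.634,.2715,s['position'][2]],Rdown(-10.8))
print(s['position'],s['opening'],s['force'])
E
```

```text
time_s: 6.75
position: [0.4826, -0.1502, 0.3309]
tcp_rot: [[-0.977, -0.213, 0.005], [-0.213, 0.977, -0.003], [-0.005, -0.004, -1.0]]
force: [-0.1, -0.6, -4.6]
opening: 0.416
grasp_force: 29.9
scene label [ 0.4352 -0.163   0.3104] 0.87 tool [ 0.0491 -0.0023  0.0203]
scene book [ 0.4852 -0.1491  0.1991] 0.96 tool [-0.0022  0.0011  0.1318]
scene [ 0.4889 -0.1498] 0.378 [-0.0057 -0.0003  0.1287]
top [0.592  0.0156] 0.646 [-0.1415  0.1394  0.1287]
turn first rotvec [ 0.001 -0.002  0.403]
then shift mm [-71.4 442.   -3.6]
shift w/o turn [-238.9  378.7   -3.4] dist 0.448
[ 0.48262088 -0.15023732  0.33089526] 0.4156476723061867 [-0.05838058 -0.57514479 -4.64247724]
```

```bash
python3 -m jog '-12 19 0 0 0 0 20;-22 34 0 0 0 0 20;-27 44 0 0 0 0 20;-27 44 0 0 0 0 20;-27 44 0 0 0 0 20;-27 44 0 0 0 0 20;-27 44 0 0 0 0 20;-27 44 0 0 0 0 20;-23 36 0 0 0 0 20;-15 21 0 0 0 0 20;-5 5 0 0 0 0.08 20;0 0 0 0 0 0.11 20'
python3 -m jog '0 0 0 0 0 0.11 20;0 0 0 0 0 0.1 20;0 0 0 0 0 0 20;0 0 0 0 0 0 20'
python3 - <<'E'
from h import *
s=read_state();z=s['position'][2]-.1287; T=np.array(s['tcp_rot'])
print(s['position'],T.round(3).tolist(),s['time_s'])
for k in("scene","top"):
    c=snap(k,k+'2')
    for n in("label","book","stall_floor","stall"):
        for r in place_of(k,n)[:3]: print(k,n,np.round(r['at'],4),round(r['conf'],2),'tool',(T.T@(np.array(r['at'])-s['position'])).round(4))
plan([.634,.2715,.25],Rdown(-10.8))
E
python3 -c "
import cv2,numpy as np
a=cv2.imread('pics/scene2.png')[170:330,200:400];b=cv2.imread('pics/top2.png')[130:250,100:250]
cv2.imwrite('pics/s2.png',np.vstack([cv2.resize(a,(400,320)),cv2.resize(b,(400,280))]))"
```

```text
time_s: 8.65
position: [0.6344, 0.2725, 0.3267]
tcp_rot: [[-1.0, -0.022, -0.002], [-0.022, 1.0, -0.001], [0.002, -0.0, -1.0]]
force: [-0.4, -0.7, -4.7]
opening: 0.41
grasp_force: 30.0
time_s: 9.15
position: [0.6344, 0.2715, 0.3278]
tcp_rot: [[-0.983, 0.183, -0.001], [0.183, 0.983, -0.0], [0.001, -0.001, -1.0]]
force: [-0.7, 0.6, -3.7]
opening: 0.41
grasp_force: 30.0
[0.63442649 0.27148766 0.32783785] [[-0.983, 0.183, -0.001], [0.183, 0.983, -0.0], [0.001, -0.001, -1.0]] 9.15
scene label [ 0.3668  0.3848 -0.0012] 0.4 tool [0.2835 0.0625 0.3293]
scene book [0.6359 0.2696 0.1965] 0.88 tool [-0.0019 -0.0015  0.1313]
scene book [0.6429 0.0275 0.0074] 0.78 tool [-0.0534 -0.2381  0.3205]
scene book [0.6244 0.1534 0.0106] 0.58 tool [-0.0121 -0.1178  0.3173]
scene stall_floor [0.6333 0.2727 0.0073] 0.77 tool [0.001  0.0012 0.3205]
scene stall_floor [0.6472 0.4145 0.0112] 0.74 tool [0.0133 0.1431 0.3166]
scene stall [0.6411 0.4139 0.004 ] 0.77 tool [0.0192 0.1414 0.3238]
scene stall [ 0.6291  0.2715 -0.0007] 0.72 tool [ 0.0049 -0.0008  0.3285]
scene stall [ 0.3958  0.0373 -0.0048] 0.44 tool [ 0.1913 -0.2738  0.333 ]
top label [0.5861 0.2812 0.3013] 0.57 tool [0.0493 0.0007 0.0266]
top label [ 0.669  -0.2194  0.0019] 0.22 tool [-0.1243 -0.4761  0.3261]
top book [0.635  0.2729 0.1981] 0.75 tool [-0.0004  0.0016  0.1297]
top book [0.6412 0.0216 0.0066] 0.73 tool [-0.0528 -0.2442  0.3213]
top book [0.6241 0.1548 0.009 ] 0.67 tool [-0.0116 -0.1164  0.3189]
top stall [ 0.6637 -0.3752  0.0028] 0.72 tool [-0.1476 -0.6302  0.3252]
top stall [ 0.6368  0.2691 -0.0012] 0.56 tool [-0.0031 -0.0017  0.329 ]
top stall [0.5876 0.2804 0.3032] 0.19 tool [0.0476 0.0002 0.0247]
turn first rotvec [0.    0.    0.003]
then shift mm [ 0.5 -0.2 78.6]
shift w/o turn [ 0.5 -0.2 78.6] dist 0.079
```

View pics/s2.png

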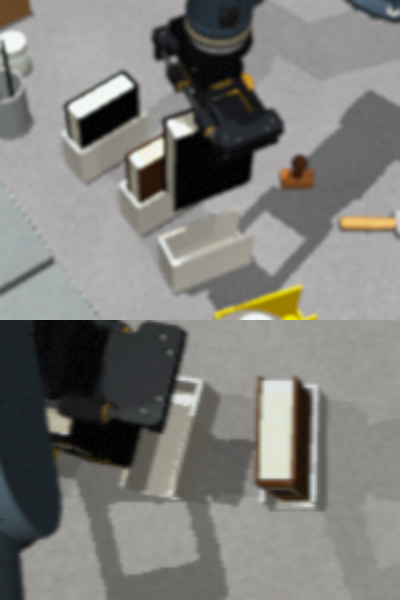

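The register hangs over the white trough with its long side lined up with it. I'll shift it 2.5 mm towards the front and lower it to just above the walls.

```bash
python3 -m jog '2.5 0 15 0 0 0.003 20;0 0 25 0 0 0 20;0 0 25 0 0 0 20;0 0 25 0 0 0 20;0 0 13 0 0 0 20;0 0 0 0 0 0 20;0 0 0 0 0 0 20'
python3 - <<'E'
from h import *
s=read_state();z=s['position'][2]-.1287; T=np.array(s['tcp_rot'])
print(s['position'],s['force'])
c=capture("scene"); I=c['color'].copy()
# overlay: predicted book and stall boxes
for (p,P,col) in [((.634,.2715,np.radians(-10.8)),boxpts(.124,.05,0,.078),(255,0,0)),((.6345,.2715,np.radians(-10.8)),boxpts(.11,.036,z,z+.15),(0,255,0))]:
    pass
for k in("scene","top"):
    if k=="top": capture(k)
    for n in("label","book","stall_floor","stall"):
        for r in place_of(k,n)[:3]:
            if abs(r['at'][1]-.27)<.04: print(k,n,np.round(r['at'],4),round(r['conf'],2),'tool',(T.T@(np.array(r['at'])-s['position'])).round(4))
cv2.imwrite('pics/s3.png',cv2.resize(I[210:330,240:370],(780,600)[:2] and (650,600),interpolation=cv2.INTER_CUBIC)[:,:,::-1])
E
```

```text
time_s: 10.52
position: [0.6328, 0.2722, 0.2266]
tcp_rot: [[-0.982, 0.188, 0.002], [0.188, 0.982, 0.001], [-0.002, 0.001, -1.0]]
force: [-0.5, -0.0, -4.3]
opening: 0.414
grasp_force: 30.0
[0.6328116  0.27222661 0.22658289] [-0.47340071 -0.00656186 -4.32086952]
scene label [ 0.6329  0.2746 -0.0016] 0.5 tool [0.0008 0.0021 0.2282]
scene book [0.6373 0.2705 0.0935] 0.71 tool [-0.0045 -0.001   0.1331]
scene stall_floor [0.6321 0.2733 0.0063] 0.65 tool [0.0013 0.0007 0.2203]
top label [0.5852 0.2806 0.1992] 0.83 tool [ 0.0484 -0.0007  0.0273]
top book [0.6346 0.2725 0.0988] 0.92 tool [-0.0014  0.0005  0.1278]
top stall_floor [0.6323 0.2741 0.0132] 0.76 tool [0.0013 0.0015 0.2134]
top stall [ 0.6376  0.2692 -0.0012] 0.95 tool [-0.0048 -0.0023  0.2278]
```

View pics/s3.png

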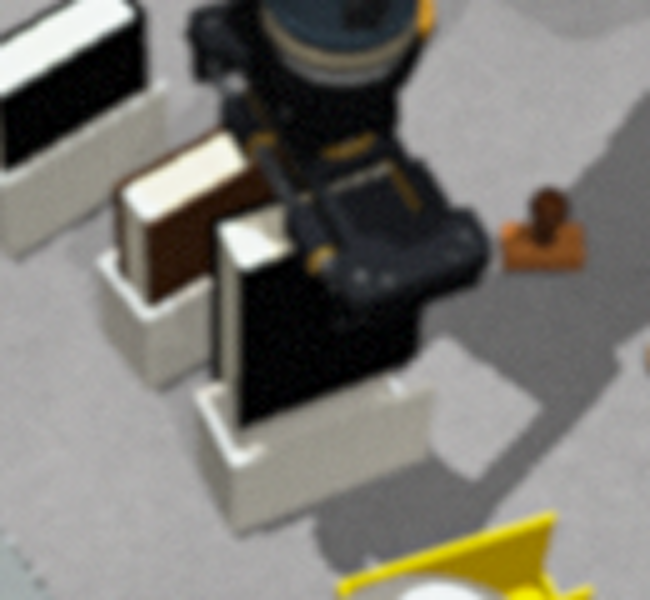

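The register sits right above the trough, parallel to it. I'll lower gently, watching the force.

```bash
python3 -m jog '1.5 0 5 0 0 0 20;0 0 8 0 0 0 20;0 0 8 0 0 0 20;0 0 5 0 0 0 20;0 0 0 0 0 0 20'
```

```text
time_s: 11.65
position: [0.6302, 0.2722, 0.1986]
tcp_rot: [[-0.982, 0.188, -0.002], [0.188, 0.982, -0.0], [0.001, -0.001, -1.0]]
force: [0.7, 1.0, -4.5]
opening: 0.415
grasp_force: 30.0
```

```bash
python3 -m jog '0 0 8 0 0 0 20;0 0 8 0 0 0 20;0 0 8 0 0 0 20;0 0 8 0 0 0 20;0 0 8 0 0 0 20;0 0 8 0 0 0 20;0 0 6 0 0 0 20;0 0 0 0 0 0 20'
```

```text
time_s: 12.65
position: [0.6302, 0.2722, 0.1448]
tcp_rot: [[-0.982, 0.188, -0.001], [0.188, 0.982, -0.0], [0.001, -0.001, -1.0]]
force: [-0.5, 0.5, -3.4]
opening: 0.408
grasp_force: 30.0
```

```bash
python3 -m jog '0 0 3 0 0 0 20;0 0 3 0 0 0 20;0 0 1.5 0 0 0 20;0 0 0 0 0 0 20'; python3 -m jog '0 0 1 0 0 0 20;0 0 0 0 0 0 20'
```

```text
time_s: 13.15
position: [0.6305, 0.2723, 0.1379]
tcp_rot: [[-0.982, 0.188, -0.0], [0.188, 0.982, -0.0], [0.0, -0.0, -1.0]]
force: [0.5, 0.1, -3.5]
opening: 0.411
grasp_force: 30.0
time_s: 13.4
position: [0.6306, 0.2723, 0.137]
tcp_rot: [[-0.982, 0.188, -0.0], [0.188, 0.982, -0.0], [0.0, -0.0, -1.0]]
force: [-0.3, -0.2, -4.6]
opening: 0.408
grasp_force: 30.0
```

```bash
python3 -m jog '0 0 1 0 0 0 20;0 0 0 0 0 0 20'; python3 -m jog '0 0 1 0 0 0 20;0 0 0 0 0 0 20'
```

```text
time_s: 13.65
position: [0.6307, 0.2724, 0.1368]
tcp_rot: [[-0.982, 0.188, 0.001], [0.188, 0.982, 0.0], [-0.001, 0.0, -1.0]]
force: [-1.4, -0.7, 0.5]
opening: 0.414
grasp_force: 30.0
time_s: 13.9
position: [0.6307, 0.2724, 0.1368]
tcp_rot: [[-0.982, 0.188, 0.001], [0.188, 0.982, 0.0], [-0.001, 0.0, -1.0]]
force: [-3.6, -1.0, 5.8]
opening: 0.413
grasp_force: 30.0
```

Contact came at exactly floor height (8 mm). Next I'll release and rise.

```bash
python3 -m jog '0 0 -1 0 0 0 20;0 0 0 0 0 0 60;0 0 0 0 0 0 60;0 0 0 0 0 0 60;0 0 0 0 0 0 60;0 0 -10 0 0 0 60;0 0 -25 0 0 0 60;0 0 -40 0 0 0 60;0 0 -40 0 0 0 60;0 0 -40 0 0 0 60;0 0 0 0 0 0 60'
python3 - <<'E'
from h import *
for k in("scene","top"):
    c=snap(k,k+'4')
    for n in("label","book"):
        for r in place_of(k,n)[:4]:
            if abs(r['at'][1]-.27)<.05: print(k,n,np.round(r['at'],4),round(r['conf'],2))
    for n in("reader","holder"):
        for r in place_of(k,n)[:2]: print(k,n,np.round(r['at'],4),round(r['conf'],2))
    m=pick(k,'reader',(.49,-.374),c,.08)
    if m is not None:
        r=fit([(c,m)],np.vstack([boxpts(.028,.028,.058,.142)]),(.492,-.374)); 
        print(r.x,np.degrees(r.x[2]),r.fun)
plan([.47,-.1,.30],Rdown(0))
E
```

```text
time_s: 15.28
position: [0.6328, 0.273, 0.2966]
tcp_rot: [[-0.982, 0.187, 0.01], [0.188, 0.982, 0.003], [-0.009, 0.004, -1.0]]
force: [0.4, 0.2, -0.3]
opening: 0.688
grasp_force: 0.0
scene book [0.6353 0.2723 0.0053] 0.64
scene reader [ 0.4906 -0.3737  0.0144] 0.62
scene reader [0.5822 0.28   0.1184] 0.54
scene holder [ 0.3732 -0.3492  0.0011] 0.59
[ 0.49828392 -0.36832964 -0.17067277] -9.778829618399493 0.12277667969465256
top label [0.5855 0.2831 0.1112] 0.9
top book [0.6337 0.275  0.0099] 0.87
top book [0.5797 0.2804 0.1128] 0.41
top reader [ 0.4948 -0.3726  0.0145] 0.76
[ 0.49157944 -0.37213091  0.14244074] 8.161252992627906 0.17714087665081024
turn first rotvec [-0.    -0.001 -0.189]
then shift mm [ 160.5 -372.3   -9.4]
shift w/o turn [  87.8 -395.8   -9.2] dist 0.406
```

```bash
python3 -m jog '1 -25 0 0 0 0 87;1 -45 0 0 0 0 87;1 -52 0 0 0 0 87;1 -52 0 0 0 0 87;1 -52 0 0 0 0 87;1 -52 0 0 0 0 87;1 -52 0 0 0 0 87;1 -52 0 0 0 0 87;2 -52 0 0 0 0 87;2 -52 0 0 0 0 87;2 -52 0 0 0 0 87;1 -52 0 0 0 0 87'
python3 -m jog '1 -45 0 0 0 0 87;1 -26 0 0 0 0 87;0 0 0 0 0 -0.1 87;0 0 0 0 0 -0.089 87;0 0 0 0 0 0 87;0 0 0 0 0 0 87'
python3 - <<'E'
from h import *
c=snap('wrist','w5')
for n in("reader","holder"):
    for r in place_of('wrist',n)[:2]: print(n,np.round(r['at'],4),round(r['conf'],2),proj(c,r['at']))
    for r in find_in('wrist',n)[:2]: print('vis',n,np.round(r['at'],4),round(r['conf'],2))
s=read_state(); print('TCP axis px at z=.142', proj(c,[s['position'][0],s['position'][1],.142]))
E
```

```text
time_s: 17.38
position: [0.5047, -0.3061, 0.2913]
tcp_rot: [[-0.982, 0.188, 0.001], [0.188, 0.982, -0.0], [-0.001, -0.0, -1.0]]
force: [0.3, -0.6, 0.9]
opening: 1.0
grasp_force: 0.0
time_s: 18.12
position: [0.49, -0.3732, 0.2911]
tcp_rot: [[-1.0, 0.0, -0.0], [0.0, 1.0, 0.0], [0.0, 0.0, -1.0]]
force: [0.2, 0.4, -0.2]
opening: 1.0
grasp_force: 0.0
reader [ 0.4946 -0.374   0.0156] 0.81 [286.42211636 172.94085274]
vis reader [ 0.4878 -0.3744  0.1442] 0.97
holder [ 0.3727 -0.3506  0.0005] 0.96 [306.88156505  66.12449305]
holder [ 0.4976 -0.3742  0.001 ] 0.61 [286.24089891 173.35699975]
vis holder [ 0.3727 -0.3503  0.0051] 0.72
TCP axis px at z=.142 [287.11183002 192.59009021]
```

View pics/w5.png

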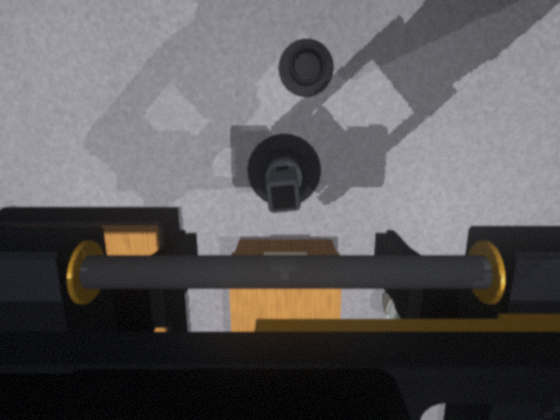

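The wrist view shows the handle top at about (285,196). It is about 3 mm further along +x than the TCP axis pixel (287,193), and nearly square to the jaws. I'll descend and grip.

```bash
python3 -m jog '-3 -1 30 0 0 0 87;0 0 30 0 0 0 87;0 0 30 0 0 0 87;0 0 30 0 0 0 87;0 0 26 0 0 0 87;0 0 25 0 0 0 87;0 0 0 0 0 0 60;0 0 0 0 0 0 40;0 0 0 0 0 0 15;0 0 0 0 0 0 15;0 0 0 0 0 0 15;0 0 0 0 0 0 15'
```

```text
time_s: 19.88
position: [0.4929, -0.3748, 0.1203]
tcp_rot: [[-1.0, -0.0, 0.0], [-0.0, 1.0, -0.0], [-0.0, -0.0, -1.0]]
force: [0.0, -0.5, 0.0]
opening: 0.402
grasp_force: 0.0
```

```bash
python3 -m jog '0 0 0 0 0 0 15;0 0 0 0 0 0 15;0 0 0 0 0 0 15;0 0 0 0 0 0 15'
```

```text
time_s: 20.38
position: [0.4929, -0.3749, 0.1201]
tcp_rot: [[-1.0, -0.0, 0.0], [-0.0, 1.0, -0.0], [-0.0, -0.0, -1.0]]
force: [-0.2, 0.1, 1.7]
opening: 0.332
grasp_force: 28.4
```

Gripped at 28.9 mm. I'll lift straight up.

```bash
python3 -m jog '0 0 -5 0 0 0 15;0 0 -12 0 0 0 15;0 0 -20 0 0 0 15;0 0 -25 0 0 0 15;0 0 -30 0 0 0 15;0 0 -35 0 0 0 15;0 0 -35 0 0 0 15;0 0 -38 0 0 0 15;0 0 0 0 0 0 15;0 0 0 0 0 0 15'
python3 - <<'E'
from h import *
s=read_state();T=np.array(s['tcp_rot'])
for k in("scene","top"):
    c=snap(k,k+'6')
    for n in("reader",):
        for r in place_of(k,n)[:3]: print(k,n,np.round(r['at'],4),round(r['conf'],2),'tool',(T.T@(np.array(r['at'])-s['position'])).round(4))
# target
yaw=-10.8;a=np.radians(yaw);u=np.array([np.cos(a),np.sin(a),0])
lab=np.array([.634,.272,0])-.055*u+[0,0,.113]
zt=(u+[0,0,-1])/2**.5
y=np.array([-np.sin(a),np.cos(a),0]); R=np.c_[np.cross(y,zt),y,zt]
L=.108 # window ahead of TCP
p=lab-zt*(.07+L); print('label',lab,'TCP',p)
Rd=Rdown(yaw)
plan([.45,0,.32],Rd)
print('tilt rotvec from down',Ro.from_matrix(Rd.T@R).as_rotvec())
E
python3 -c "
import cv2,numpy as np
a=cv2.imread('pics/scene6.png')[60:220,180:330]
cv2.imwrite('pics/s6.png',cv2.resize(a,(560,600)))"
```

```text
time_s: 21.62
position: [0.4923, -0.3741, 0.3194]
tcp_rot: [[-1.0, -0.0, -0.001], [-0.0, 1.0, 0.001], [0.001, 0.001, -1.0]]
force: [0.5, 0.1, -2.6]
opening: 0.335
grasp_force: 28.4
scene reader [0.6239 0.1543 0.0075] 0.69 tool [-0.1321  0.528   0.3124]
top reader [4.307e-01 2.360e-01 4.000e-04] 0.25 tool [0.0611 0.6097 0.3198]
top reader [ 0.4949 -0.3769  0.0029] 0.18 tool [-0.003  -0.0032  0.3165]
label [0.5799742  0.28230597 0.113     ] TCP [0.45633861 0.30589072 0.23886501]
turn first rotvec [ 0.002 -0.003  0.189]
then shift mm [111.6 359.6  -1.7]
shift w/o turn [ 42.2 374.2  -0.6] dist 0.377
tilt rotvec from down [-5.05584239e-18 -7.85398163e-01 -3.90402314e-18]
```

View pics/s6.png

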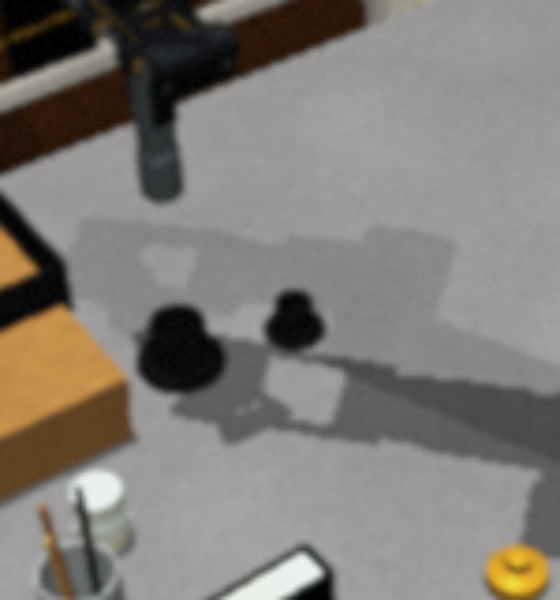

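The reader hangs straight under the gripper, clear of the cup. I'll carry it over in front of the spine.

```bash
python3 -m jog '2 20 0 0 0 0 15;4 40 0 0 0 0 15;5 50 0 0 0 0 15;5 50 0 0 0 0 15;5 50 0 0 0 0 15;5 50 0 0 0 0 15;5 50 0 0 0 0 15;5 50 0 0 0 0 15;5 50 0 0 0 0 15;5 50 0 0 0 0 15;5 50 0 0 0 0 15;5 50 0 0 0 0 15'
python3 -m jog '5 50 0 0 0 0 15;4 40 0 0 0 0 15;2 20 0 0 0 0.06 15;0 0 0 0 0 0.065 15;0 0 0 0 0 0.064 15;0 0 0 0 -0.07 0 15;0 0 0 0 -0.13 0 15;0 0 0 0 -0.15 0 15;0 0 0 0 -0.15 0 15;0 0 0 0 -0.15 0 15;0 0 0 0 -0.135 0 15;0 0 0 0 0 0 15'
cat > t.py <<'E'
from h import *
yaw=-10.8;a=np.radians(yaw);u=np.array([np.cos(a),np.sin(a),0])
lab=np.array([.634,.272,0])-.055*u+[0,0,.113]
zt=(u+[0,0,-1])/2**.5
y=np.array([-np.sin(a),np.cos(a),0]); R=np.c_[np.cross(y,zt),y,zt]
p=lab-zt*(.07+.108)
plan(p,R); s=read_state(); print(s['joint_positions'],s['time_s'])
T=np.array(s['tcp_rot']); print('label from window, tool axes',(T.T@(lab-s['position'])-[0,0,.108]).round(4))
E
python3 t.py
```

```text
time_s: 23.32
position: [0.4349, 0.1874, 0.3199]
tcp_rot: [[-1.0, -0.001, -0.001], [-0.001, 1.0, 0.0], [0.001, 0.0, -1.0]]
force: [-0.2, -1.3, -1.6]
opening: 0.334
grasp_force: 28.4
time_s: 24.82
position: [0.4227, 0.2936, 0.3178]
tcp_rot: [[-0.714, 0.189, 0.674], [0.132, 0.982, -0.135], [-0.687, -0.007, -0.726]]
force: [0.1, -0.2, -2.0]
opening: 0.331
grasp_force: 28.4
turn first rotvec [-0.006 -0.028  0.004]
then shift mm [34.1 18.3 77.5]
shift w/o turn [31.9 19.  78.3] dist 0.087
[ 39.1611403   13.63791944 112.21693861 -57.89111795  38.75265933
   1.93578032] 24.825
label from window, tool axes [0.0269 0.0201 0.1482]
```

```bash
python3 -m jog '5 4 8 -0.006 -0.028 0.004 15;7 5 15 0 0 0 15;9 5 20 0 0 0 15;8 4 18 0 0 0 15;5 0 10 0 0 0 15;0 0 6 0 0 0 15;0 0 0 0 0 0 15;0 0 0 0 0 0 15;0 0 0 0 0 0 15'
python3 t.py
python3 - <<'E'
from h import *
a=snap('scene','scene7');b=snap('top','top7')
A=cv2.imread('pics/scene7.png')[190:340,240:440];B=cv2.imread('pics/top7.png')[130:280,80:280]
cv2.imwrite('pics/s7.png',np.vstack([cv2.resize(q,(400,300),interpolation=cv2.INTER_CUBIC) for q in(A,B)]))
for k in("scene","top"):
    for n in("reader","label","book"):
        for r in place_of(k,n)[:3]:
            if abs(r['at'][1]-.28)<.05: print(k,n,np.round(r['at'],4),round(r['conf'],2))
E
```

```text
time_s: 25.95
position: [0.4594, 0.3061, 0.242]
tcp_rot: [[-0.69, 0.19, 0.699], [0.137, 0.982, -0.132], [-0.711, 0.004, -0.703]]
force: [0.8, 0.1, -0.7]
opening: 0.334
grasp_force: 28.4
turn first rotvec [ 0.001  0.006 -0.005]
then shift mm [ 4.3 -0.8  0.1]
shift w/o turn [ 4.3 -0.8  0.1] dist 0.004
[ 37.84150331  24.34047154 114.03791758 -77.79361421  33.05017317
  24.41942946] 25.95
label from window, tool axes [ 0.0053 -0.001   0.0701]
scene reader [0.5336 0.2944 0.1671] 0.61
scene label [0.5821 0.283  0.1133] 0.74
scene book [0.6311 0.2727 0.0077] 0.69
top reader [0.536  0.2947 0.1678] 0.93
top reader [0.6339 0.276  0.0119] 0.34
top label [0.4301 0.237  0.0016] 0.65
top label [0.5828 0.2833 0.1124] 0.62
top book [0.6326 0.2742 0.0085] 0.89
```

View pics/s7.png

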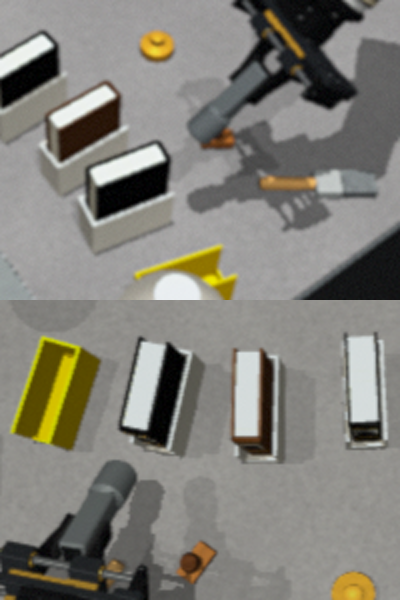

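The register stands in the white holder. The reader is tipped at 45° about 72 mm from the label, with its axis about 5 mm off, well inside tolerance, and it touches nothing. Handing in.

```bash
python3 -m jog '0 0 0 0 0 0 15;0 0 0 0 0 0 15;0 0 0 0 0 0 15;0 0 0 0 0 0 15'; python3 -c "
from rig import *
print(hand_in())"
```

```text
time_s: 26.85
position: [0.4594, 0.306, 0.2414]
tcp_rot: [[-0.69, 0.19, 0.698], [0.136, 0.982, -0.133], [-0.711, 0.004, -0.704]]
force: [-0.7, -0.2, -2.2]
opening: 0.331
grasp_force: 28.4
the job is handed in; nothing more can be done
None
```

I handed the job in at 26.9 s of the 72 s limit (no verdict was returned): the register stands released in the white holder, spine to the open front, and the reader is held at about 45°, its window about 7 cm from the bar-code label and its axis about 5 mm off the label's centre.

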